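# Clamp a wheel's belt tensioner and hold its arm wound to the stop

## Robot

A 6-joint arm with a two-finger parallel gripper is mounted at the origin on the work surface. World frame = base frame: x ahead of the robot, y to its left, z up, the work surface at z = 0. Lengths are in m, angles in rad, forces in N, time in s.
With the tool pointing down it reaches from about 0.425 to 1.125 m from the base axis. Payload 14.9 kg.
Tool frame: the origin (TCP) lies on the centre line of the jaws, within the pads' length; the fingertips stand 25 mm ahead of it and the grasp point (between the pads) lies 6 mm ahead of it; z points along the fingers, y is the line along which they close (so a half turn about z gives the same grasp; the last joint's range is limited). The gripper opens to 91 mm and grips with 3 to 60 N. Pads are 32 mm wide; open, the fingers measure 118 mm over their backs; the gripper's body (76 mm by 178 mm) begins 60 mm behind the grasp point.
Start: joints at [-1.142, 0.379, 1.734, -0, 1.028, -0.033], TCP at [0.312, -0.627, 0.239] pointing down, gripper open.
Joint ranges: [-2.77, 2.77], [-0.74, 2.19], [0, 2.66], [-1.06, 4.2], [0.31, 2.87], [-3.08, 3.08]. Speed limits (rad/s): [1.89, 1.89, 2.39, 3.14, 3.14, 3.14].

## Interface

Orientations are given as a rotation vector (axis times angle).
In Python, from bench import get_obs, read_camera, camera_params, close_job gives the robot as it stands. The module is installed in compiled form; this text tells all that it offers.
- The arm moves only by the shell command python3 -m pendant 'ROWS' [OPENING] [FORCE]. ROWS is JSON, a list of rows, each a list of 6 numbers: the shift along the tool's x, y, z in mm, then the turn, a rotation vector about the tool's x, y, z in degrees. A call has 1 to 5 rows; each row shifts and turns the commanded pose from where the row before left it, along the tool's axes as they then stand; what a row does not reach is not made up. A row lasts 1/10 s, in which the tool goes at most 50 mm and 8.59 degrees, less where a joint would pass 70% of its speed; a pose out of reach is approached as far as the arm can. A call is refused whole if a number of a shift passes 50 or a number of a turn 8.59, either way. A call with a gripper value outside its range is refused whole. OPENING is the finger opening in mm, from 0 to 91.2, set as the call begins (- or left out, the last holds). The fingers move at their own pace and stop on an object; FORCE is the grip in N (left out, the last holds). Time passes only in rows, so rows that do not move let the fingers close. It gives the time, the measured TCP pose, the force, the opening and the grip force at its end, in the units of the state.
- get_obs(): the state, without advancing time (a new reading comes with each control period).
- read_camera(name): name is "scene" or "top" or "wrist"; returns the picture (420x560x3 uint8, blue, green, red); there is no depth.
- camera_params(name): a dict with "intrinsics" (3x3 intrinsics, pixels), "rvec" (rotation vector, rad) and "tvec" (3), from world to camera coordinates, as OpenCV has them. Camera axes: x right, y down, z forward; pixel columns grow to the right and rows downward; lengths in m; the calibration is good to about 2 mm. A picture is of the moment at which its call begins: read the wrist's pose just before it. camera_params takes no time and is no camera call; for the wrist camera it gives the pose at the moment of the call.
- close_job(): hands the job in; it is judged then, once.
The state is a dict: "time_s": time; "joints": joint angles; "qvel": joint speeds; "joint_torque": joint torques, N m; "eef_pos": TCP position; "tool_rot": TCP orientation; "wrist_force": force on the tool from outside, world axes, zero at the start; "moment": the same for the moment, N m; "grip_width": finger opening in m; "finger_force": force on a finger pad.
Only numpy, scipy, OpenCV 4.12 (cv2) and the standard library are available. Lean on these libraries where they do the work, as an engineer would, in place of code of your own. Each camera call takes 0.05 s, during which the arm holds its last target. There are 200 camera calls.

## Task

The belt tensioner of a potter's wheel lies in a service nest on the bench. First swing the red-handled toggle clamp fully over centre, so that its foot comes down on the tensioner's plate and stays down; then swing the yellow sprung arm all the way against its spring to its far stop and finish while still holding it there with the fingers (do not let go: a new belt is about to be slipped on). Keep the plate seated in its nest and leave the jar, the bowl and the cup where they are.

Things in the scene. Friction and masses are not known exactly. Their poses are not given: they have to be found in the camera images.
- nest: Fixed plywood board, 180 (x) x 360 (y) x 18 mm high, with low wooden fences (top 26 mm above the bench) round a pocket in its -y half and a steel toggle clamp in its +y half. Origin: centre of its underside, on the bench. Axes: x away from the robot, y to its left at yaw 0, z up; its yaw varies up to 0.4 rad either way.
- pocket (a point): Centre of the pocket's floor: nest frame (0, -60, 18) mm, nest's axes.
- clamp_handle (a joint): Red clamp handle with its bar, one lever, rad: 0 = fully open, leaning 1.4 rad from upright to the nest's +y (starts within 0.25 of it); grows as it swings up towards -y. Centre is near 0.4: short of it the lever's weight keeps it open, past it the weight swings it shut; 1.4 = upright, foot on the plate. Hinge along nest x through nest (0, 80, 65) mm. Takes up to 5 N at the knob.
- handle_knob (a point): Centre of the red ball knob (28 mm diameter) at the handle's end, 105 mm from the hinge; below it an 18 mm thick red grip. Moves only in the nest's y-z plane: 83 mm above the bench when fully open, 170 mm when upright. Nothing stands beyond it towards +y.
- tensioner: Belt tensioner (0.5 to 0.9 kg), loose in the pocket with 1.5 mm play each way: aluminium plate 110 (x) x 150 (y) x 10 mm, top 28 mm above the bench, with a pivot body, the yellow arm and two brass pins marking the arm's stops. Origin: centre of the plate's underside; axes as the nest's.
- tension_arm (a joint): Yellow arm, rad, about the upright axis at tensioner (0, -5) mm, counterclockwise from above. 0 = at rest (sprung there), pointing to the plate's -y, turned 0.5 rad towards -x; 1.0 = far stop, 0.5 rad towards +x. The spring resists with 0.25 N m at rest to 0.6 N m at the stop (7 N at the stud); let go, it springs back.
- idler_stud (a point): Middle of the upright steel stud (14 mm diameter, from 67 to 99 mm above the bench) at the arm's end, 85 mm from the arm's axis; this point is 83 mm above the bench. Under it a black idler pulley, 40 mm diameter, 51 to 67 mm above the bench. The stud is free on all sides; pinch it from above or push it.
- glaze_jar: Blue jar with a cork lid, 66 mm diameter, 85 mm tall, loose bystander. Origin: centre of its underside.
- wood_bowl: Wooden bowl, 100 mm diameter, 40 mm tall, loose bystander. Origin: centre of its underside.
- clay_cup: Terracotta cup, 72 mm diameter, 80 mm tall, loose bystander. Origin: centre of its underside.
- clamp_foot: Black rubber foot (20 mm diameter) under the end of the clamp's steel bar, sprung (4 mm travel); origin at its pressing face. The bar, 30 mm wide, 18 thick, 105 long, stands square to the handle: open it is nearly upright (reaching 170 mm above the bench); closing lowers it towards -y until the foot presses on the plate's +y edge, the bar's top then 74 mm (foot bolt 85 mm) above the bench.

How it is judged:
By the outcome, as a careful person would: the job done as asked, in the order asked, and still so for the second after the job is handed in, while the arm keeps its last pose, push and grip.
It also fails if it takes over 58 s, if anything falls off the work surface, if the arm or the gripper's body presses on something with over 40 N, if the wrist force passes 120 N, or if a joint passes its speed limit or range.

## Working session

There is one attempt and no reset: what is moved stays moved. The work goes in short steps, Python scripts to look and compute and a shell command to move; the robot and the scene stay as the last step left them, time stands still between calls to the robot, and variables do not carry over. Pictures are saved under pics/ and viewed, at most 10 in all, crops included, and the job is handed in when it is done.

```bash
mkdir -p pics; cat > h.py <<'E'
import numpy as np,cv2
from bench import *
def P(name):
    c=camera_params(name);R=cv2.Rodrigues(np.array(c["rvec"],float))[0];return np.array(c["intrinsics"]),R,np.array(c["tvec"]).ravel()
def ray(name,u,v,z,p=None):
    K,R,t=p or P(name);o=-R.T@t;d=R.T@np.linalg.inv(K)@np.array([u,v,1.]);return o+d*(z-o[2])/d[2]
def proj(name,X,p=None):
    K,R,t=p or P(name);q=K@(R@np.array(X,float)+t);return q[:2]/q[2]
def togo(X,yaw=None):
    "shift in tool axes (mm) to bring TCP to X"
    o=get_obs();R=cv2.Rodrigues(np.array(o["tool_rot"],float))[0]
    return np.round(R.T@(np.array(X)-o["eef_pos"])*1000,1),R
E
python3 - <<'E'
from h import *
a=read_camera("scene");b=read_camera("top")
cv2.imwrite("pics/s.png",cv2.resize(a,(800,600)));cv2.imwrite("pics/t.png",cv2.resize(b,(800,600)))
for n in("scene","top"):
    K,R,t=P(n);print(n,K.round(1).tolist(),(-R.T@t).round(3),R[2].round(2))
o=get_obs();print(o["eef_pos"],o["tool_rot"],o["wrist_force"],o["time_s"])
E
```

```text
scene [[391.9, 0.0, 279.4], [0.0, 391.9, 210.0], [0.0, 0.0, 1.0]] [1.357 0.07  0.776] [-0.73 -0.08 -0.68]
top [[457.1, 0.0, 283.8], [0.0, 457.1, 208.1], [0.0, 0.0, 1.0]] [0.54  0.004 1.638] [ 0.04 -0.   -1.  ]
[ 0.31173645 -0.62639158  0.23834895] [-3.05728972e+00 -7.18757858e-01  3.33492318e-04] [-0.24909007 -0.44260519 -0.07650663] 0.1
```

View pics/s.png

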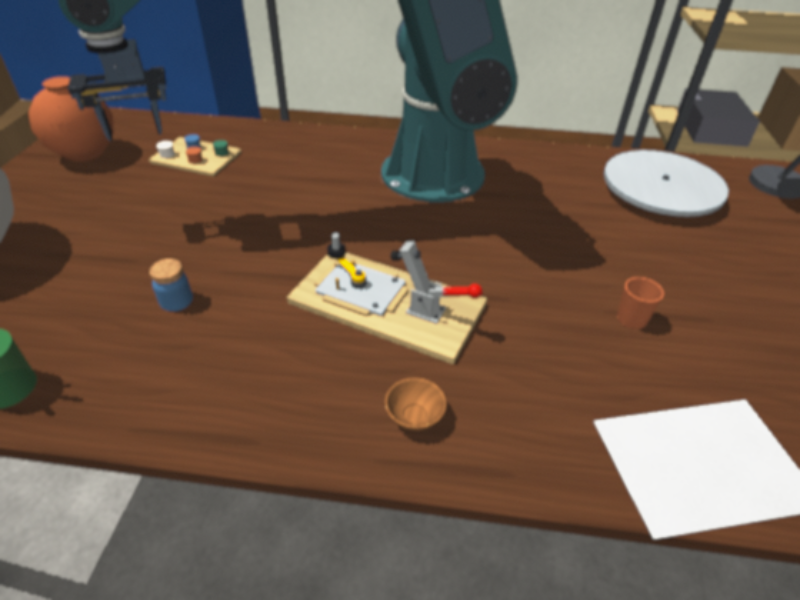

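View pics/t.png

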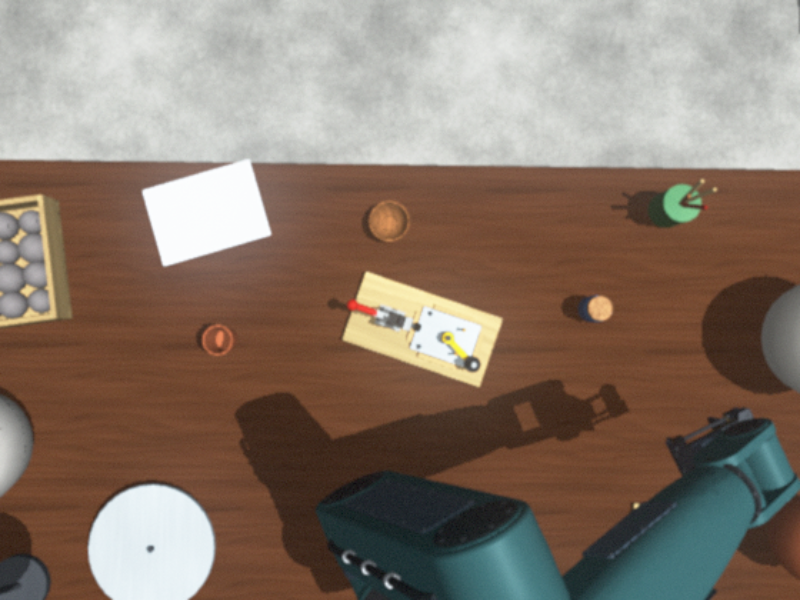

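The top view shows the nest's board with corners at about (367,272), (502,319), (480,387) and (343,341). The knob is at (354,306) and the stud at (473,364). I'll enlarge this to read it more closely.

```bash
python3 - <<'E'
from h import *
b=read_camera("top")
cv2.imwrite("pics/t2.png",cv2.resize(b[180:280,230:360],(780,600),interpolation=cv2.INTER_CUBIC))
E
```

```text
(no output)
```

View pics/t2.png

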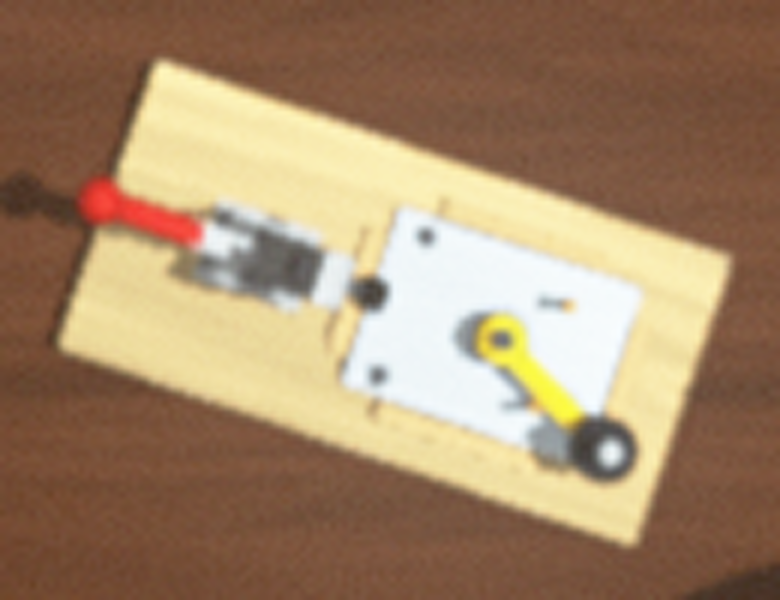

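The enlarged crop shows:
- **Board corners:** (155,58), (733,257), (637,547) and (58,349).
- **Knob:** (100,200).
- **Stud top:** (610,455).
- **Arm pivot:** (501,340).

Next I fit the nest pose.

```bash
cat > fit.py <<'E'
from h import *
from scipy.optimize import least_squares
f=lambda u,v:(u/6+230-.42,v/6+180-.42)
px=[f(*c) for c in((155,58),(733,257),(637,547),(58,349))]
nest=np.array([(90,180),(90,-180),(-90,-180),(-90,180)])/1e3
w=np.array([ray("top",*p,.018)[:2] for p in px])
def T(p,xy): c,s=np.cos(p[2]),np.sin(p[2]);return np.array(xy)@np.array([[c,s],[-s,c]])+p[:2]
r=least_squares(lambda p:(T(p,nest)-w).ravel(),[.5,0,-.3]);pose=r.x
def N(x,y,z): return np.r_[T(pose,[x/1e3,y/1e3]),z/1e3]
inv=lambda X:(np.array([[np.cos(pose[2]),np.sin(pose[2])],[-np.sin(pose[2]),np.cos(pose[2])]])@(X[:2]-pose[:2])*1e3).round(1)
knob=lambda th:N(0,80+105*np.sin(1.4-th),65+105*np.cos(1.4-th))
stud=lambda a,z=83:N(85*np.sin(a-.5),-65-85*np.cos(a-.5),z)
E
python3 - <<'E'
from fit import *
print(pose,(r.fun*1e3).round(1))
print("knob",inv(ray("top",*f(100,200),.085)),"stud top",inv(ray("top",*f(610,455),.099)),"piv",inv(ray("top",*f(501,340),.075)))
for th in(0,.12,.25): print(th,knob(th).round(4),[f"{v:.0f}" for v in (np.array(proj("top",knob(th)))-(230,180)+.42)*6],(np.array(proj("scene",knob(th)))).round(1))
print("stud",stud(0),stud(1))
E
```

```text
[ 0.53205935 -0.0464334  -0.31859472] [-1.3 -1.1  0.3  0.1  0.5  0.6  0.4  0.3]
knob [  0.4 179.2] stud top [ -42.5 -138.6] piv [ -1.2 -61.9]
0 [0.5895 0.1278 0.0828] ['93', '198'] [333.5 210.8]
0.12 [0.5886 0.1251 0.0951] ['96', '199'] [333. 207.]
0.25 [0.5871 0.1206 0.1079] ['102', '201'] [331.8 202.7]
stud [ 0.44963341 -0.16623845  0.083     ] [ 0.52703427 -0.19176762  0.083     ]
```

```bash
cat >> fit.py <<'E'
def rel(X):
    d,R=togo(X);ty=np.arctan2(R[1,1],R[0,1]);e=pose[2]-ty;e=(e+np.pi/2)%np.pi-np.pi/2
    return d,"turn tool z %.1f"%(-np.degrees(e)),"tilt",R[:,2].round(3)
E
python3 - <<'E'
from fit import *
print(rel(knob(.2)+[0,0,.12]))
E
```

```text
(array([ 580.8, -547.5,   15.9]), 'turn tool z -45.3', 'tilt', array([-0.   ,  0.001, -1.   ]))
```

```bash
python3 -m pendant '[[30,-25,0,0,0,-8.5],[30,-25,0,0,0,-8.5],[30,-10,0,0,0,-8.5],[30,0,0,0,0,-8.5],[30,10,0,0,0,-8.5]]' 60 40
python3 - <<'E'
from fit import *
print(rel(knob(.2)+[0,0,.12]))
E
```

```text
time_s: 0.65
eef_pos: [0.3949, -0.4792, 0.2389]
tool_rot: [-2.584, -1.786, 0.0]
wrist_force: [0.0, -0.7, 0.0]
grip_width: 0.0599
finger_force: 0.0
(array([631. , -32.3,  16. ]), 'turn tool z -2.5', 'tilt', array([-0.,  0., -1.]))
```

```bash
python3 -m pendant '[[45,-5,0,0,0,-2.5],[45,0,0,0,0,0],[45,0,0,0,0,0],[45,0,0,0,0,0],[45,0,0,0,0,0]]'
python3 -m pendant '[[45,0,0,0,0,0],[45,0,0,0,0,0],[45,0,0,0,0,0],[45,0,0,0,0,0],[45,0,0,0,0,0]]'
python3 - <<'E'
from fit import *
print(rel(knob(.2)+[0,0,.12]))
E
```

```text
time_s: 1.15
eef_pos: [0.4636, -0.2644, 0.2389]
tool_rot: [2.551, 1.834, 0.0]
wrist_force: [-0.0, 0.7, 0.3]
grip_width: 0.0595
finger_force: 0.0
time_s: 1.65
eef_pos: [0.5352, -0.0509, 0.239]
tool_rot: [2.55, 1.834, 0.0]
wrist_force: [0.6, -1.2, 0.3]
grip_width: 0.0599
finger_force: 0.0
(array([181.1,  -5.3,  15.9]), 'turn tool z -0.3', 'tilt', array([ 0., -0., -1.]))
```

```bash
python3 -m pendant '[[45,-2,0,0,0,-0.3],[45,-3,0,0,0,0],[45,0,0,0,0,0],[46,0,10,0,0,0],[0,0,0,0,0,0]]'
python3 - <<'E'
from fit import *
print(rel(knob(.2)+[0,0,.006]))
w=read_camera("wrist");p=P("wrist");print([proj("wrist",knob(t)) for t in (.1,.2,.3)])
cv2.imwrite("pics/w.png",w)
E
```

```text
time_s: 2.15
eef_pos: [0.5877, 0.1245, 0.2279]
tool_rot: [-2.542, -1.845, 0.0]
wrist_force: [-0.9, -0.9, 0.8]
grip_width: 0.0602
finger_force: 0.0
(array([ -2. ,   0.8, 118.9]), 'turn tool z 0.2', 'tilt', array([-0.001,  0.   , -1.   ]))
[array([287.03454918, 199.55146394]), array([287.07891067, 205.95718498]), array([287.11770867, 213.69055777])]
```

View pics/w.png

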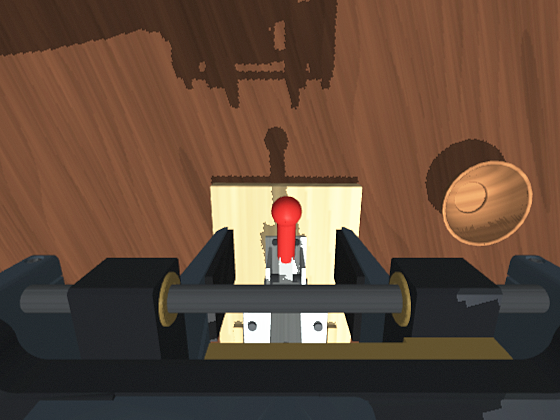

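The wrist view shows the knob at (287,211), centred between the fingers. That matches a handle angle of about 0.25. I'll descend and grip.

```bash
python3 -m pendant '[[-4,1,35,0,0,0],[0,0,35,0,0,0],[0,0,30,0,0,0],[0,0,14,0,0,0],[0,0,0,0,0,0]]'
python3 -m pendant '[[0,0,0,0,0,0],[0,0,0,0,0,0],[0,0,0,0,0,0],[0,0,0,0,0,0],[0,0,0,0,0,0]]' 15 30
python3 - <<'E'
from fit import *
o=get_obs();print(rel(knob(.25)+[0,0,.006]),o["eef_pos"])
p0=knob(.25)
for t in np.linspace(.25,1.45,9): 
    print(round(t,2),"y,z incr",(105*np.sin(1.4-t)-105*np.sin(1.15)).round(1),(105*np.cos(1.4-t)-105*np.cos(1.15)).round(1))
E
```

```text
time_s: 2.7
eef_pos: [0.5858, 0.1156, 0.1136]
tool_rot: [-2.545, -1.839, 0.004]
wrist_force: [-0.8, 1.1, -0.2]
grip_width: 0.06
finger_force: 0.0
time_s: 3.2
eef_pos: [0.5869, 0.1167, 0.1154]
tool_rot: [-2.545, -1.841, -0.001]
wrist_force: [-2.3, 1.7, 2.9]
grip_width: 0.0266
finger_force: 30.0
(array([ 3.7, -0.9,  1.5]), 'turn tool z 0.0', 'tilt', array([ 0.,  0., -1.])) [0.58687    0.11674239 0.11543761]
0.25 y,z incr 0.0 0.0
0.4 y,z incr -7.5 13.8
0.55 y,z incr -17.0 26.4
0.7 y,z incr -28.2 37.4
0.85 y,z incr -41.0 46.6
1.0 y,z incr -55.0 53.8
1.15 y,z incr -69.9 58.8
1.3 y,z incr -85.4 61.6
1.45 y,z incr -101.1 62.0
```

```bash
python3 -m pendant '[[-7.5,0,-13.8,0,0,0],[-9.5,0,-12.6,0,0,0],[-11.2,0,-11,0,0,0],[0,0,0,0,0,0]]'
python3 -m pendant '[[-12.8,0,-9.2,0,0,0],[-14,0,-7.2,0,0,0],[-14.9,0,-5,0,0,0],[0,0,0,0,0,0]]'
python3 - <<'E'
from fit import *
o=get_obs();print(inv(o["eef_pos"]),o["eef_pos"])
for t in (1,1.1,1.15,1.2,1.4):print(t,inv(knob(t)),knob(t)[2])
E
```

```text
time_s: 3.6
eef_pos: [0.5777, 0.089, 0.1538]
tool_rot: [-2.546, -1.84, -0.001]
wrist_force: [-3.9, 4.6, 6.0]
grip_width: 0.0266
finger_force: 30.0
time_s: 4.0
eef_pos: [0.5644, 0.0489, 0.1748]
tool_rot: [-2.546, -1.84, 0.0]
wrist_force: [-6.4, 1.3, 9.9]
grip_width: 0.0263
finger_force: 30.0
[  0.8 100.7] [0.5643859  0.04888908 0.17481976]
1 [ -0.  120.9] 0.16171140437030293
1.1 [ -0. 111.] 0.16531033135818865
1.15 [  0. 106.] 0.1667358042796177
1.2 [  0.  100.9] 0.16790699067333037
1.4 [ 0. 80.] 0.17
```

```bash
python3 -m pendant '[[-9,0,-1,0,0,0],[-9,0,-0.5,0,0,0],[-5,0,0,0,0,0],[0,0,0,0,0,0]]'
python3 - <<'E'
from fit import *
o=get_obs();print(inv(o["eef_pos"]),o["eef_pos"],o["wrist_force"])
w=read_camera("scene")
cv2.imwrite("pics/s2.png",cv2.resize(w[130:270,180:370],(800,590),interpolation=cv2.INTER_CUBIC))
E
```

```text
time_s: 4.4
eef_pos: [0.5575, 0.0278, 0.1769]
tool_rot: [-2.546, -1.84, 0.0]
wrist_force: [-14.2, 2.2, 25.5]
grip_width: 0.0262
finger_force: 30.0
[ 0.9 78.5] [0.55751272 0.02784007 0.17688118] [-14.24633634   2.18155723  25.49845211]
```

View pics/s2.png

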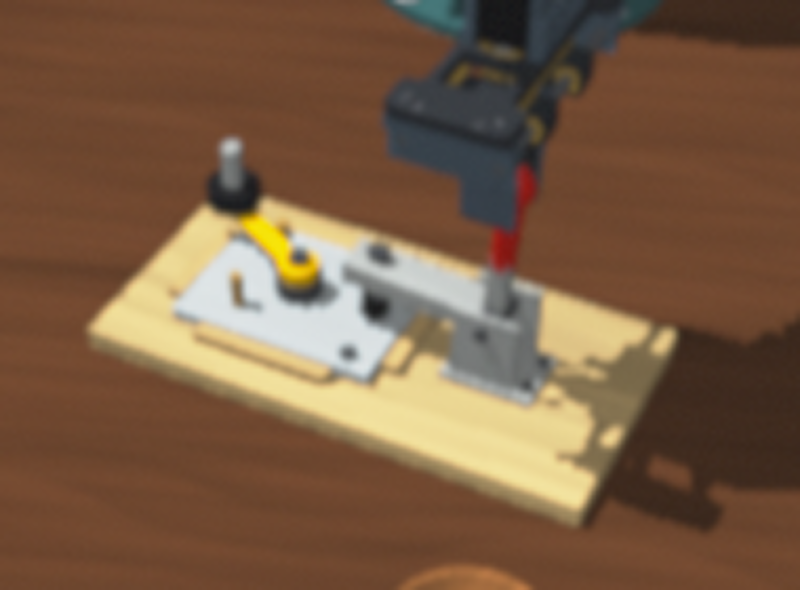

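The scene crop shows the bar down with the foot at the plate's edge near (378,300). The handle is nearly upright, so I'll push it a little further and relieve the upward force.

```bash
python3 -m pendant '[[-3,0,-2,0,0,0],[-3,0,0,0,0,0],[0,0,0,0,0,0]]'
python3 - <<'E'
from fit import *
o=get_obs();print(inv(o["eef_pos"]),o["wrist_force"])
E
python3 -m pendant '[[-3,0,0,0,0,0],[-2,0,0,0,0,0],[0,0,0,0,0,0]]'
python3 - <<'E'
from fit import *
o=get_obs();print(inv(o["eef_pos"]),o["wrist_force"])
E
```

```text
time_s: 4.75
eef_pos: [0.5555, 0.0222, 0.1774]
tool_rot: [-2.545, -1.841, 0.001]
wrist_force: [-4.8, 0.1, 6.7]
grip_width: 0.0265
finger_force: 30.0
[ 0.8 72.5] [-4.8452391   0.09478732  6.73408934]
time_s: 5.05
eef_pos: [0.5542, 0.0182, 0.1773]
tool_rot: [-2.545, -1.84, -0.001]
wrist_force: [-3.3, 7.5, 3.2]
grip_width: 0.0262
finger_force: 30.0
[ 0.8 68.3] [-3.34753549  7.51866383  3.20977921]
```

```bash
python3 -m pendant '[[-3,0,0,0,0,0],[-3,0,0,0,0,0],[0,0,0,0,0,0],[0,0,0,0,0,0]]'
python3 -m pendant '[[0,0,0,0,0,0],[0,0,0,0,0,0],[0,0,0,0,0,0]]' 60
python3 -m pendant '[[0,0,-40,0,0,0],[0,0,-40,0,0,0],[0,0,0,0,0,0]]'
python3 - <<'E'
from fit import *
o=get_obs();print(inv(o["eef_pos"]))
w=read_camera("scene")
cv2.imwrite("pics/s3.png",cv2.resize(w[130:270,180:370],(800,590),interpolation=cv2.INTER_CUBIC))
for t in(1.3,1.35,1.4,1.45): print(t,(proj("scene",knob(t))-[180,130])*4.21)
print(rel(stud(0,96)),proj("scene",stud(0)))
E
```

```text
time_s: 5.45
eef_pos: [0.553, 0.0146, 0.1772]
tool_rot: [-2.545, -1.838, -0.006]
wrist_force: [3.5, 31.5, -3.5]
grip_width: 0.0262
finger_force: 30.0
time_s: 5.75
eef_pos: [0.5526, 0.0119, 0.1772]
tool_rot: [2.545, 1.841, 0.0]
wrist_force: [-0.4, 0.4, 0.7]
grip_width: 0.0478
finger_force: 0.0
time_s: 6.05
eef_pos: [0.555, 0.0118, 0.2623]
tool_rot: [2.542, 1.838, 0.009]
wrist_force: [0.5, 0.0, -0.8]
grip_width: 0.0602
finger_force: 0.0
[ 3.5 62.5]
1.3 [517.26001234 187.17959624]
1.35 [509.33190392 184.24028599]
1.4 [501.38141003 181.64918831]
1.45 [493.43273995 179.41257643]
(array([-201.9,  -43.9,  163.3]), 'turn tool z -0.0', 'tilt', array([ 0.005, -0.   , -1.   ])) [234.51409047 168.5168804 ]
```

View pics/s3.png

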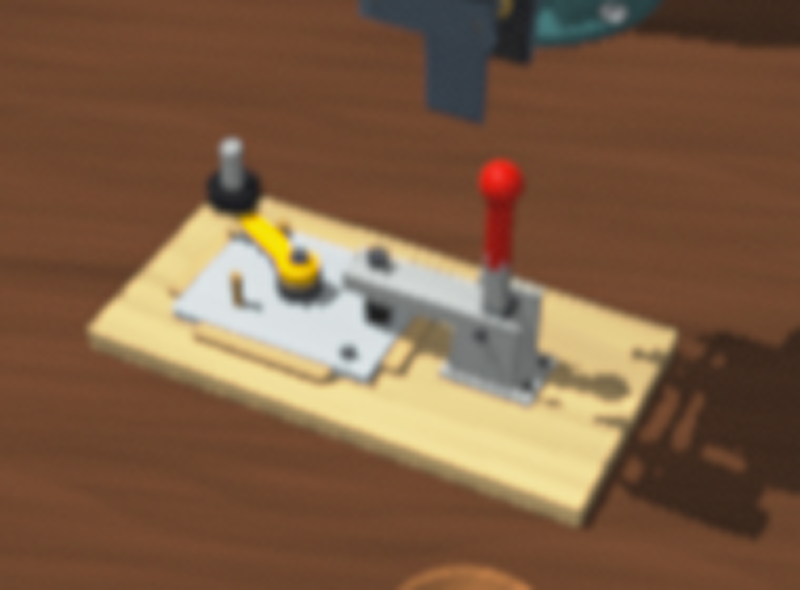

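The knob is at (501,180), which is where the model puts it for 1.4, so the clamp is closed and stays closed. Now I move to the stud.

```bash
python3 -m pendant '[[-41,-9,0,0,0,0],[-41,-9,0,0,0,0],[-41,-9,0,0,0,0],[-40,-9,0,0,0,0],[-39,-8,0,0,0,0]]'
python3 -m pendant '[[0,0,45,0,0,0],[0,0,45,0,0,0],[0,0,0,0,0,0]]'
python3 - <<'E'
from fit import *
print(rel(stud(0,96)))
w=read_camera("wrist");print(proj("wrist",stud(0,99)))
cv2.imwrite("pics/w2.png",w)
E
```

```text
time_s: 6.6
eef_pos: [0.4458, -0.1671, 0.2562]
tool_rot: [-2.545, -1.841, 0.001]
wrist_force: [0.5, -1.2, -0.6]
grip_width: 0.0598
finger_force: 0.0
time_s: 6.9
eef_pos: [0.4437, -0.1649, 0.1621]
tool_rot: [-2.54, -1.835, 0.008]
wrist_force: [-0.1, -0.1, 0.5]
grip_width: 0.06
finger_force: 0.0
(array([ 0.6,  6.7, 66. ]), 'turn tool z -0.0', 'tilt', array([-0.009,  0.004, -1.   ]))
[292.8978806 228.59366  ]
```

View pics/w2.png

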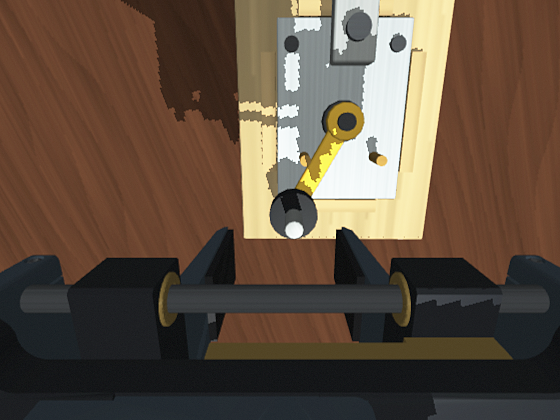

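The stud top is at (294,230), against a prediction of (293,229). I'll descend and pinch it.

```bash
python3 -m pendant '[[0.5,6.5,30,0,0,0],[0,0,30,0,0,0],[0,0,4,0,0,0],[0,0,0,0,0,0]]'
python3 -m pendant '[[0,0,0,0,0,0],[0,0,0,0,0,0],[0,0,0,0,0,0],[0,0,0,0,0,0],[0,0,0,0,0,0]]' 5 45
python3 - <<'E'
from fit import *
o=get_obs();print(rel(stud(0,96)),inv(o["eef_pos"]))
for t in np.linspace(0,1.1,12): print(round(t,2),inv(stud(t))-inv(stud(0)))
E
```

```text
time_s: 7.35
eef_pos: [0.4542, -0.1676, 0.1044]
tool_rot: [-2.545, -1.842, 0.0]
wrist_force: [0.4, 0.4, 1.3]
grip_width: 0.06
finger_force: 0.0
time_s: 7.85
eef_pos: [0.4539, -0.1676, 0.1036]
tool_rot: [2.545, 1.841, 0.0]
wrist_force: [-0.0, -0.8, 0.4]
grip_width: 0.0227
finger_force: 0.0
(array([-0.1, -4.5,  7.6]), 'turn tool z 0.0', 'tilt', array([ 0., -0., -1.])) [ -36.3 -139.5]
0.0 [0. 0.]
0.1 [ 7.7 -3.7]
0.2 [15.7 -6.6]
0.3 [23.9 -8.7]
0.4 [ 32.3 -10. ]
0.5 [ 40.8 -10.4]
0.6 [ 49.3 -10. ]
0.7 [57.7 -8.7]
0.8 [65.9 -6.6]
0.9 [73.9 -3.7]
1.0 [81.6  0. ]
1.1 [88.8  4.4]
```

```bash
python3 -m pendant '[[0,-4,6,0,0,0],[0,0,0,0,0,0],[0,0,0,0,0,0],[0,0,0,0,0,0]]'
python3 - <<'E'
from fit import *
o=get_obs();print(rel(stud(0,96)),inv(o["eef_pos"]))
E
```

```text
time_s: 8.25
eef_pos: [0.4498, -0.1662, 0.0969]
tool_rot: [-2.545, -1.841, 0.0]
wrist_force: [1.9, -0.7, -3.1]
grip_width: 0.013
finger_force: 45.0
(array([-0.1, -0.1,  0.9]), 'turn tool z 0.0', 'tilt', array([-0.,  0., -1.])) [ -40.6 -139.5]
```

Gripped. Now I swing it along the arc, with tool y = nest +x and tool x = nest +y.

```bash
python3 -m pendant '[[-3.7,7.7,0,0,0,0],[-2.9,8,0,0,0,0],[-2.1,8.2,0,0,0,0],[-1.3,8.4,0,0,0,0],[-0.4,8.5,0,0,0,0]]'
python3 -m pendant '[[0.4,8.5,0,0,0,0],[1.3,8.4,0,0,0,0],[2.1,8.2,0,0,0,0],[2.9,8,0,0,0,0],[0,0,0,0,0,0]]'
python3 - <<'E'
from fit import *
o=get_obs();print(rel(stud(1,96)),inv(o["eef_pos"]))
E
```

```text
time_s: 8.75
eef_pos: [0.4839, -0.1893, 0.0968]
tool_rot: [-2.542, -1.841, 0.005]
wrist_force: [-13.4, -4.3, 9.3]
grip_width: 0.0127
finger_force: 45.0
time_s: 9.25
eef_pos: [0.5184, -0.193, 0.0968]
tool_rot: [-2.543, -1.841, 0.004]
wrist_force: [-9.7, -4.0, 8.5]
grip_width: 0.0129
finger_force: 45.0
(array([3.9, 7.8, 0.8]), 'turn tool z 0.1', 'tilt', array([-0.003,  0.   , -1.   ])) [  32.9 -143.5]
```

```bash
python3 -m pendant '[[1.8,3.9,0,0,0,0],[1.9,3.8,0,0,0,0],[0,0,0,0,0,0]]'
python3 -m pendant '[[1,2,0,0,0,0],[0,0,0,0,0,0],[0,0,0,0,0,0]]'
python3 - <<'E'
from fit import *
o=get_obs();d=inv(o["eef_pos"])-np.array([0,-65]);print(d,"ang",np.arctan2(d[0],-d[1])+.5,np.hypot(*d))
E
```

```text
time_s: 9.55
eef_pos: [0.5263, -0.1917, 0.0968]
tool_rot: [-2.542, -1.841, 0.004]
wrist_force: [-10.9, -1.5, 9.6]
grip_width: 0.0127
finger_force: 45.0
time_s: 9.85
eef_pos: [0.5283, -0.1916, 0.0968]
tool_rot: [-2.543, -1.841, 0.004]
wrist_force: [-11.4, -3.4, 9.5]
grip_width: 0.0127
finger_force: 45.0
[ 41.9 -74. ] ang 1.015207978245995 85.03887346384593
```

```bash
for i in 1; do python3 -m pendant '[[0.8,1.7,0,0,0,0],[0,0,0,0,0,0],[0,0,0,0,0,0]]'; done
python3 -m pendant '[[0.8,1.7,0,0,0,0],[0,0,0,0,0,0],[0,0,0,0,0,0]]'
python3 - <<'E'
from fit import *
o=get_obs();d=inv(o["eef_pos"])-np.array([0,-65]);print(d,"ang",np.arctan2(d[0],-d[1])+.5,np.hypot(*d))
w=read_camera("scene")
cv2.imwrite("pics/s4.png",cv2.resize(w[130:270,180:370],(800,590),interpolation=cv2.INTER_CUBIC))
E
```

```text
time_s: 10.15
eef_pos: [0.5299, -0.1914, 0.0968]
tool_rot: [-2.542, -1.841, 0.005]
wrist_force: [-12.3, -5.2, 9.5]
grip_width: 0.0128
finger_force: 45.0
time_s: 10.45
eef_pos: [0.5309, -0.1915, 0.0968]
tool_rot: [-2.541, -1.841, 0.008]
wrist_force: [-20.0, -10.3, 16.6]
grip_width: 0.0128
finger_force: 45.0
[ 44.3 -73.1] ang 1.044833596802552 85.47572754881938
```

View pics/s4.png

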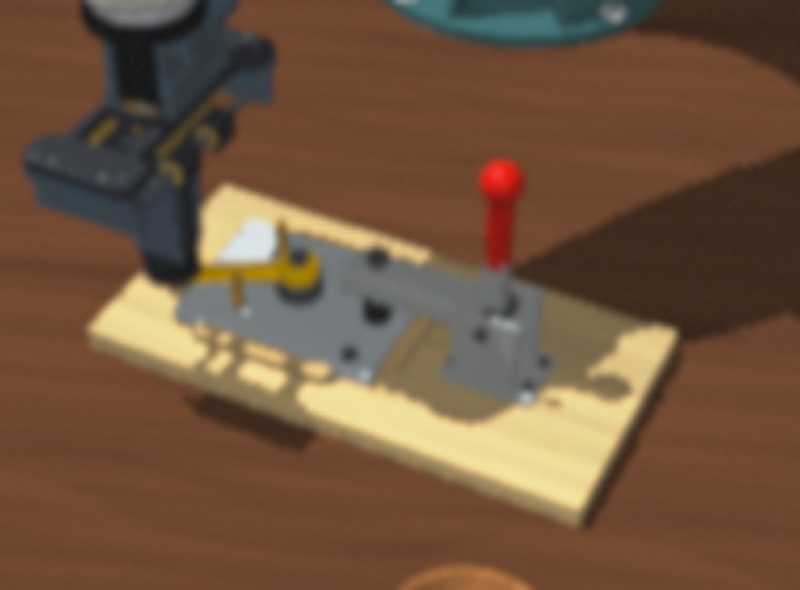

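The arm now lies against the front brass pin near (238,285). The force rose sharply there, the plate is seated and the clamp is shut. I'll add one small nudge and check that it settles.

```bash
python3 -m pendant '[[0.3,0.7,0,0,0,0],[0,0,0,0,0,0],[0,0,0,0,0,0],[0,0,0,0,0,0],[0,0,0,0,0,0]]'
python3 -m pendant '[[0,0,0,0,0,0],[0,0,0,0,0,0],[0,0,0,0,0,0],[0,0,0,0,0,0],[0,0,0,0,0,0]]'
```

```text
time_s: 11.0
eef_pos: [0.5314, -0.1913, 0.0968]
tool_rot: [-2.541, -1.84, 0.008]
wrist_force: [-21.4, -8.8, 17.4]
grip_width: 0.0133
finger_force: 45.1
time_s: 11.5
eef_pos: [0.5314, -0.1913, 0.0968]
tool_rot: [-2.541, -1.84, 0.008]
wrist_force: [-23.1, -8.5, 18.4]
grip_width: 0.0131
finger_force: 45.1
```

```bash
python3 -c "from bench import *;print(close_job())"
```

```text
the job is handed in; nothing more can be done
None
```

I handed the job in at about 11.5 s: the clamp is closed over centre with its foot on the plate, and the fingers are holding the yellow arm against its far stop. In the last picture the plate is seated in its nest; the jar and cup were outside the close-up views and were not checked again.

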